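Shut and bolt the workshop's dye cabinet

ROBOT

A 6-joint arm with a two-finger parallel gripper is mounted at the origin on the work surface. World frame = base frame: x ahead of the robot, y to its left, z up, the work surface at z = 0. Lengths are in mm, angles in rad, forces in N, time in s.
With the tool pointing down it reaches from about 325 to 900 mm from the base axis. Payload 3.5 kg.
Tool frame: the origin (TCP) lies between the finger pads; the fingertips stand 25 mm ahead of it and the grasp point (between the pads) lies 6 mm ahead of it (tips_ahead is the distance from the TCP to the fingertips, in mm); z points along the fingers, y is the direction in which the jaws open and shut (so a half turn about z gives the same grasp; the last joint's range is limited). The gripper opens to 85 mm and grips with 20 to 120 N. Pads are 22 mm wide; open, the fingers measure 114 mm over their backs; the gripper's body (76 mm by 85 mm) begins 54 mm behind the grasp point. The pads swing forward as they close: fully open they stand 13 mm farther back than shut.
Start: joints at [-1.309, 0.276, -0.026, 1.268, 0, 1.467], TCP at [222.964, -583.874, 256.313] pointing down, gripper open.
Joint ranges: [-3.12, 3.12], [-0.85, 1.88], [-1.08, 1.24], [-1.95, 2.15], [-1.57, 1.53], [-3.14, 3.14]. Speed limits (rad/s): [2.57, 2.57, 3.14, 3.14, 3.14, 3.14].

INTERFACE

Orientations are given as a unit quaternion [x, y, z, w].
In Python, from plant import get_obs, read_camera, camera_model, job_done, tips_ahead gives the robot as it stands.
- The arm moves only by the shell command python3 -m inch 'ROWS' [FORCE]. ROWS is JSON, a list of rows, each a list of 3 entries, a list of its own where there are three numbers: the turn, a rotation vector about the tool's x, y, z in rad, then the shift along the tool's x, y, z in cm, then the closure, from 0 (fully open) to 1 (shut). In form: [[[wx, wy, wz], [dx, dy, dz], claw], ...]. A call has 1 to 12 rows; each row is the pose to reach, as a shift and turn from the pose commanded when the call began, along the tool's axes at that moment; what a row does not reach only later rows make up. A row lasts 1/12 s, in which the tool goes at most 41.7 mm and 7.16 degrees, less where a joint would pass 70% of its speed; a pose out of reach is approached as far as the arm can. A call with a gripper value outside its range is refused whole. The fingers move at their own pace and stop on an object; FORCE is the grip in N (left out, the last holds). Time passes only in rows, so rows that repeat a pose let the fingers close. It gives the time, the measured TCP pose, the force and the opening at its end, in the units of the state.
- get_obs(): the state, without advancing time (a new reading comes with each control period).
- read_camera(name): name is "scene" or "side" or "wrist"; returns the picture (384x512x3 uint8, blue, green, red); there is no depth.
- camera_model(name): a dict with "fx", "fy", "cx", "cy" (pixels), "rvec" (rotation vector, rad) and "tvec" (3), from world to camera coordinates, as OpenCV has them. Camera axes: x right, y down, z forward; pixel columns grow to the right and rows downward; lengths in mm; the calibration is good to about 2 mm. A picture is of the moment at which its call begins: read the wrist's pose just before it. camera_model takes no time and is no camera call; for the wrist camera it gives the pose at the moment of the call.
- job_done(): hands the job in, once; it reports no verdict.
The state is a dict: "t": time; "q": joint angles; "dq": joint speeds; "effort": joint torques, N m; "position": TCP position; "ee_rot": TCP orientation; "ft_force": force on the tool from outside, world axes, zero at the start; "moment": the same for the moment, N m; "width": finger opening in mm.
Only numpy, scipy, OpenCV 4.12 (cv2) and the standard library are available. Lean on these libraries where they do the work, as an engineer would, in place of code of your own. Each camera call takes 0.05 s, during which the arm holds its last target.

TASK

Push the grey cabinet's door shut until it snaps home on its catch, then bolt it: pull the black lock knob on the roof rail up so that its pin leaves its hole, slide the section one hole along towards the door, so that the tongue stands in front of the shut door, and let the pin down fully home in that next hole. Finish while holding: the program ends with the gripper still closed on the knob and the pin fully engaged, and nothing is let go. Leave the other things on the bench and on the roof where they are.

Things in the scene. Friction and masses are not known exactly. Their poses are not given: they have to be found in the camera images.
- cabinet: Grey steel cabinet, fixed, 240 mm deep (x), 360 wide (y), roof 160 above the bench. Origin: centre of its underside. Its -x axis points out of the front (120 mm from the origin, facing the robot), +y to the left seen from the robot, z up; turned up to 0.18 rad. Door on the left of the front, a plain pillar with dial on the right. Rail, section and knob on the roof are carried by it.
- door (a joint): Door angle, rad: 0 = shut and seated (below 0.025); grows as the free edge, on the right, swings towards the robot and to the left. Starts at 0.35 to 0.85, stays where it is left. A sprung ball catch resists from about 0.06 rad with about 6 N near the free edge; once past it, it pulls the door home and keeps it there.
- door_hinge (a point): Point on the vertical hinge line, at the left edge and back face of the door, 80 mm above the bench. The door is a flat panel 220 mm wide, 136 high (12 to 148 above the bench), 12 thick. The frame turns with the door: -y runs from the hinge along the door to its free edge, -x points out of the outer face (the one to push), z up.
- door_push (a point): Point on the door's outer face, 140 mm from the hinge and 102 above the bench, a good place to push; turns with the door (-x out of the face). With the door shut the roof's front edge is 12 mm behind it and 58 above it. A small pull knob (20 mm across, 18 out) sits 165 mm from the hinge, 44 above the bench.
- section (a joint): Slide of the steel section on the roof rail, m: 0 at the start with its pin in a hole; grows towards the door (cabinet's +y, left). The next hole is at 0.040, a further one at 0.080, one the wrong way at -0.040. Friction about 1.5 N once the pin is out.
- next_hole (a point): Centre of the next hole, in the rail's top, 186 mm above the bench, 40 mm from the starting hole. The aluminium ladder rail is fixed on the roof along the cabinet's y, 20 mm wide, 170 long, with four rectangular holes 40 mm apart, each 11 mm long along the rail; the pin is 8 mm thick.
- tongue (a point): Centre of the section's tongue, a steel plate 6 mm thick, 25 wide along the rail, 86 high, hanging in front of the cabinet from 106 to 192 mm above the bench. At the start it is beside the door, in front of the pillar; at the next hole it stands 4 mm in front of the shut door's free edge and blocks it.
- plunger (a joint): Lift of the lock plunger, m: 0 = pin fully home in a hole, grows as the knob is pulled up, at most 0.016. The pin is clear of the hole above 0.009; a spring pulls it down with 4 N at 0 and 6 N at the top. Let down between holes it rests on the rail at 0.009, not engaged.
- knob_grip (a point): Centre of the round black plunger knob (26 mm across, 28 high, axis upright), 230 mm above the bench with the pin home. Grip it from above, at any yaw. Below it is a barrel 18 mm across up to 212 above the bench, on the section (36 mm along the rail, 31 across, top 192 above the bench, an arm to the tongue in front).
- roof_jar: Amber jar with black lid, 48 mm across, 55 high, standing loose on the back left of the cabinet's roof; origin under its centre. A bystander: leave it.
- roof_tin: Aluminium tin, 56 mm across, 35 high, loose on the middle of the roof behind the rail; origin under its centre. A bystander: leave it.
- mallet: Mallet about 240 mm long, lying on the bench front right; origin under its middle. A bystander: leave it.
- awl: Awl 150 mm long with a dark wooden handle, lying on the bench in front, slightly right; origin under its middle. A bystander: leave it.
- dye_bottle: White bottle with black cap, 52 mm across, 120 high, standing on the bench to the left; origin under its centre. A bystander: leave it.
- rivet_tub: Clear open tub of rivets, 100 x 130 mm, 60 high, on the bench to the left; origin under its centre. A bystander: leave it.
- press_block: Stepped steel cylinder 44 mm across, 55 high, on the bench front right; origin under its centre. A bystander: leave it.

How it is judged (in metres and radians):
On the way, in this order (a step that is already met when the one before it is completed fails the run):
1. the door is shut and seated on its catch, the section not yet moved (value of joint door below 0.025 rad and value of joint section below 0.01 m and value of joint plunger below 0.004 m), for 0.2 s.
2. with the door shut, the plunger is pulled up until the pin is out of its hole (value of joint door below 0.025 rad and value of joint plunger above 0.008 m), for 0.1 s.
At the end, for the whole second after the job is handed in: The door is seated (below 0.025 rad), the section is at the next hole (40 mm, within 4 mm), the pin is fully home (plunger lifted less than 3 mm), and the fingers hold the knob (contact force over 1 N), through the last second (value of joint door below 0.025 rad and value of joint section between 0.036 and 0.044 m and value of joint plunger below 0.003 m and contact force between the fingers and plunger above 1 N); the arm keeps its last pose, push and grip.
It fails at once if a bystander (jar and tin on the roof, mallet, awl, bottle, tub of rivets, steel block) is shifted by more than 30 mm or knocked over (distance of any of roof_jar, roof_tin, mallet, awl, dye_bottle, rivet_tub, press_block from where it was at the start of the episode above 0.03 m or angle between any of roof_jar, roof_tin, dye_bottle, rivet_tub, press_block's own z axis and vertical above 0.5 rad).
It also fails if it takes over 48 s, if anything falls off the work surface, if the arm or the gripper's body presses on something with over 40 N, if the wrist force passes 120 N, or if a joint passes its speed limit or range.

## Working session

There is one attempt and no reset: what is moved stays moved. The work goes in short steps, Python scripts to look and compute and a shell command to move; the robot and the scene stay as the last step left them, time stands still between calls to the robot, and variables do not carry over. Pictures are saved under pics/ and viewed, and the job is handed in when it is done.

```bash
ls; mkdir -p pics; python3 - <<'E'
from plant import *
import cv2
print(get_obs())
for n in("scene","side","wrist"):
    m=camera_model(n);print(n,m)
    cv2.imwrite(f"pics/{n}0.png",read_camera(n))
E
```

```text
pics
{'t': 0.0, 'q': array([-1.30937653e+00,  2.77143254e-01, -2.79236213e-02,  1.26800587e+00,
       -3.13302648e-05,  1.46739573e+00]), 'dq': array([ 6.27185182e-04,  1.35524699e-03,  8.51221327e-05,  8.72541423e-04,
        1.13999347e-03, -2.05756706e-04]), 'effort': array([-5.49209778e-05, -4.45505834e+01,  2.95204800e+01,  1.62192550e-02,
       -3.01756938e-05, -3.16769459e-06]), 'position': array([ 222.77724494, -583.15001576,  255.13314786]), 'ee_rot': array([ 9.83408699e-01,  1.81400209e-01, -1.05451943e-04, -1.13341908e-03]), 'ft_force': array([0.1280083 , 0.33475608, 0.55281031]), 'moment': array([-0.00808834,  0.04986757,  0.02173659]), 'width': 85.17132132536781}
scene {'fx': 377.4749752906125, 'fy': 377.4749752906125, 'cx': 257.7792642977589, 'cy': 181.92384215631995, 'rvec': array([ 1.35506649,  2.06450515, -0.9891015 ]), 'tvec': array([ 197.78492484, -204.50898069, 1782.86565615])}
side {'fx': 353.093348917671, 'fy': 353.093348917671, 'cx': 253.67670797525392, 'cy': 192.21107877388255, 'rvec': array([ 2.40342373, -0.09227472,  0.05076151]), 'tvec': array([-566.81026131,  131.27255854, 1095.87649747])}
wrist {'fx': 291.3135623413451, 'fy': 291.3135623413451, 'cx': 257.3300505910997, 'cy': 187.46024749632724, 'rvec': array([-2.3527944 ,  1.61932454,  0.27446539]), 'tvec': array([-624.67367759,  -41.82845167,  381.14154047])}
```

View pics/scene0.png

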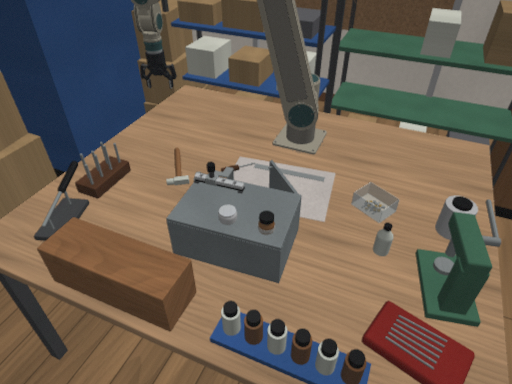

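View pics/side0.png

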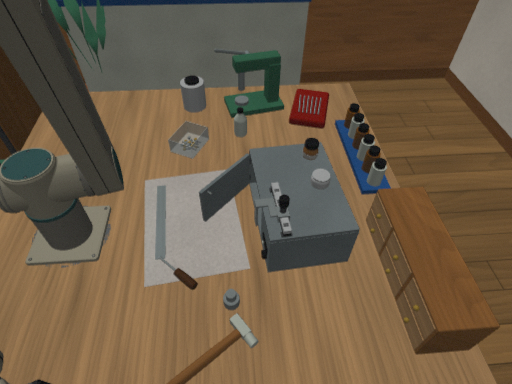

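View pics/wrist0.png

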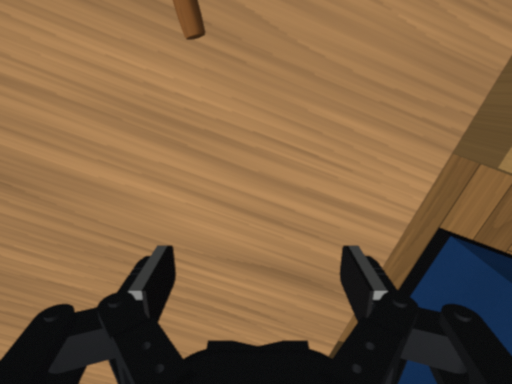

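The side view shows the cabinet (roof about px 250-350, 145-265), the door ajar (free edge about (203,205)) and the knob at about (284,202). The scene view shows them from behind. I'll enlarge these crops to measure.

```bash
python3 - <<'E'
import cv2
a=cv2.imread("pics/side0.png")[135:285,180:380]
cv2.imwrite("pics/side0z.png",cv2.resize(a,None,fx=4,fy=4,interpolation=cv2.INTER_CUBIC))
a=cv2.imread("pics/scene0.png")[150:280,155:345]
cv2.imwrite("pics/scene0z.png",cv2.resize(a,None,fx=4,fy=4,interpolation=cv2.INTER_CUBIC))
E
```

```text
(no output)
```

View pics/side0z.png

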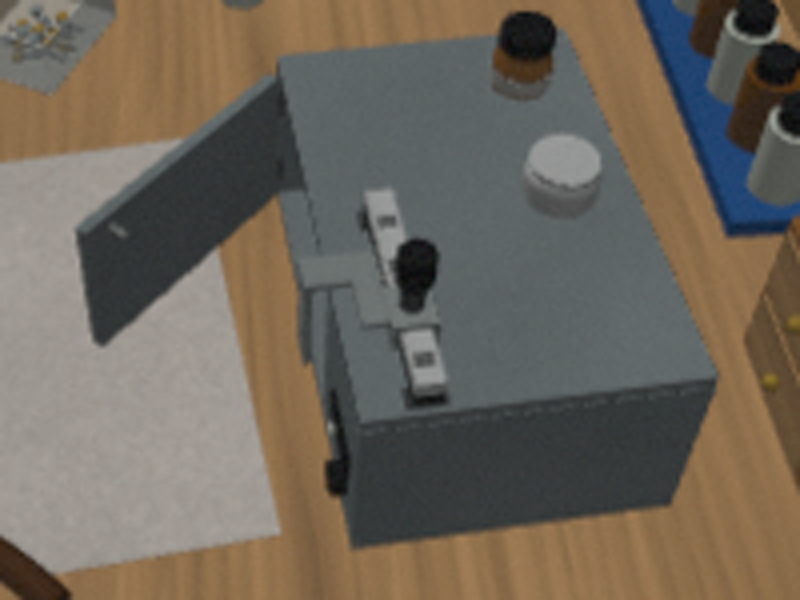

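View pics/scene0z.png

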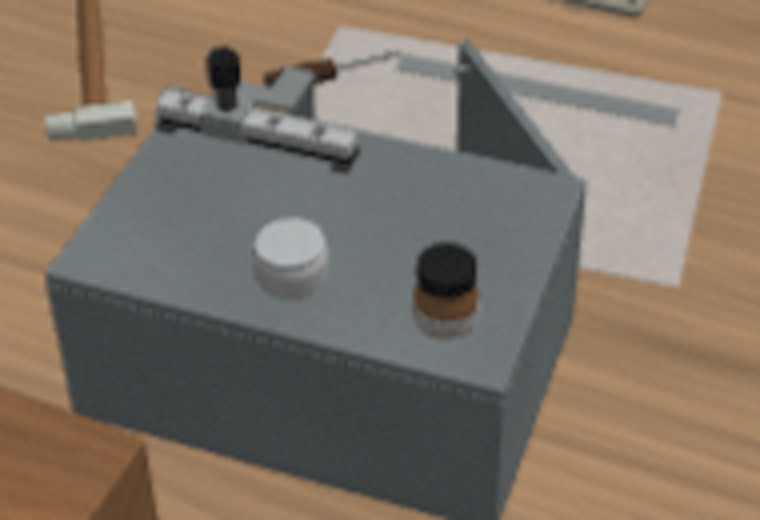

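```bash
cat > h.py <<'E'
from plant import *
import cv2, numpy as np
from scipy.spatial.transform import Rotation as R
def ray(n,uv,m=None):
    m=m or camera_model(n)
    Rm=cv2.Rodrigues(np.array(m["rvec"]))[0]; c=-Rm.T@m["tvec"]
    d=Rm.T@np.array([(uv[0]-m["cx"])/m["fx"],(uv[1]-m["cy"])/m["fy"],1]); return c,d/np.linalg.norm(d)
def plane(n,uv,z,m=None):
    c,d=ray(n,uv,m); return c+d*(z-c[2])/d[2]
def tri(rs):
    A=sum(np.eye(3)-np.outer(d,d) for c,d in rs); b=sum((np.eye(3)-np.outer(d,d))@c for c,d in rs)
    p=np.linalg.solve(A,b); return p,[np.linalg.norm((np.eye(3)-np.outer(d,d))@(p-c)) for c,d in rs]
def proj(n,p,m=None):
    m=m or camera_model(n)
    return cv2.projectPoints(np.array([p],float),np.array(m["rvec"]),np.array(m["tvec"]),np.array([[m["fx"],0,m["cx"]],[0,m["fy"],m["cy"]],[0,0,1.]]),None)[0].ravel()
E
python3 - <<'E'
from h import *
np.set_printoptions(precision=1,suppress=True)
S=lambda P:((P[0]+.5)/4-.5+180,(P[1]+.5)/4-.5+135)
C=lambda P:((P[0]+.5)/4-.5+155,(P[1]+.5)/4-.5+150)
for k,P in dict(FL=(277,58),BL=(570,33),BR=(716,376),FR=(360,422)).items(): print("side",k,plane("side",S(P),160))
for k,P in dict(FL=(583,183),BL=(503,397),BR=(49,276)).items(): print("scene",k,plane("scene",C(P),160))
print("knob",tri([ray("side",S((416,266))),ray("scene",C((224,70)))]),plane("side",S((416,266)),230),plane("scene",C((224,70)),230))
print("door free top side",plane("side",S((79,232)),148),"hinge",plane("side",S((274,78)),148))
print("door free top scene",plane("scene",C((465,42)),148))
print("door free bottom side",plane("side",S((101,344)),12))
for a,b in (((368,192),(393,190)),((418,396),(444,390))):print("rail ends",plane("side",S(a),186),plane("side",S(b),186))
print("holes",plane("side",S((387,221)),186),plane("side",S((424,360)),186))
print("tin",plane("side",S((563,158)),195),"jar",plane("side",S((527,35)),215))
E
```

```text
side FL [566. 179. 160.]
side BL [807.8 193.6 160. ]
side BR [ 830.1 -156.   160. ]
side FR [ 593.4 -174.9  160. ]
scene FL [571.1 180.8 160. ]
scene BL [808.4 201.6 160. ]
scene BR [ 832.9 -153.   160. ]
knob (array([ 633.5, -107.7,  230.5]), [np.float64(0.15609586221472116), np.float64(0.1560958622149482)]) [ 633.5 -107.1  230. ] [ 633.2 -108.1  230. ]
door free top side [410.7  12.2 148. ] hinge [562.9 168.7 148. ]
door free top scene [411.4  14.7 148. ]
door free bottom side [414.1  15.   12. ]
rail ends [617.6   1.2 186. ] [635.5   1.9 186. ]
rail ends [ 628.5 -175.9  186. ] [ 645.4 -172.5  186. ]
holes [627.6 -27.4 186. ] [ 636.2 -148.4  186. ]
tin [759.3  16.3 195. ] jar [752.2 128.9 215. ]
```

```bash
python3 - <<'E'
from h import *
np.set_printoptions(precision=1,suppress=True)
for n,uv,z in (("tub R",(195,157),0),("tubTopR",(196,157),60),("bottle top",(240,112),115)): print(n,plane("side",uv,z))
S=lambda P:((P[0]+.5)/4-.5+180,(P[1]+.5)/4-.5+135)
for P in ((300,258),(304,288),(358,252),(358,284)): print("arm",plane("side",S(P),192))
psi=.07; X=np.array([np.cos(psi),np.sin(psi)]);Y=np.array([-X[1],X[0]])
C=np.array([700.5,12.]);H=C-120*X+167*Y; print("H",H)
def cen(th,r=140,gap=0):
    d=-np.cos(th)*Y-np.sin(th)*X; n=-np.cos(th)*X+np.sin(th)*Y
    return H+r*d+n*(12+gap+11*np.cos(th)+14.5*np.sin(th))
p0=np.array([222.8,-583.15])
for th,g in((.81,25),(.81,0),(.6,0),(.4,0),(.2,0),(.1,0),(.05,0),(0,0)):
    p=cen(th,gap=g); e=p-p0; print(th,g,p,"rel first (x_c,-y_c):",p@X,-(p@Y))
print(p0@X,-(p0@Y))
q=R.from_quat(get_obs()["ee_rot"]).as_matrix();print(q, "turn",np.arctan2(q[1,0],q[0,0])-psi)
p=cen(.81,gap=30);print("shift in current tool axes cm",q.T@(np.r_[p,270]-get_obs()["position"])/10)
E
```

```text
tub R [372.  332.3   0. ]
tubTopR [384.2 264.9  60. ]
bottle top [551.5 447.3 115. ]
arm [564.1 -62.2 192. ]
arm [564.6 -88.5 192. ]
arm [603.5 -59.6 192. ]
arm [600.4 -87.6 192. ]
H [569.1 170.2]
0.81 25 [434. 104.] rel first (x_c,-y_c): 440.24142879480485 -73.34441857951398
0.81 0 [452.5  87.1] rel first (x_c,-y_c): 457.4788896185985 -55.23723922026042
0.6 0 [473.1  64.2] rel first (x_c,-y_c): 476.41956516836757 -30.953492289346965
0.4 0 [497.5  46.8] rel first (x_c,-y_c): 499.5197714337961 -11.844463247577982
0.2 0 [525.5  34.7] rel first (x_c,-y_c): 526.6601661513157 2.1355328089587555
0.1 0 [540.5  31. ] rel first (x_c,-y_c): 541.3763427051895 6.8897360660401965
0.05 0 [548.2  29.8] rel first (x_c,-y_c): 548.9453878431196 8.664335387657642
0 0 [556.   28.9] rel first (x_c,-y_c): 556.6237898454727 10.024352556902352
181.46719143154846 597.3051321845022
[[ 0.9  0.4 -0. ]
 [ 0.4 -0.9  0. ]
 [ 0.  -0.  -1. ]] turn 0.29480479760488887
shift in current tool axes cm [ 44.  -57.1  -1.4]
```

```bash
python3 -m inch '[[[0,0,0.295],[22,-28.5,-1.4],1],[[0,0,0.295],[22,-28.5,-1.4],1],[[0,0,0.295],[22,-28.5,-1.4],1],[[0,0,0.295],[22,-28.5,-1.4],1],[[0,0,0.295],[22,-28.5,-1.4],1],[[0,0,0.295],[22,-28.5,-1.4],1],[[0,0,0.295],[22,-28.5,-1.4],1],[[0,0,0.295],[22,-28.5,-1.4],1],[[0,0,0.295],[22,-28.5,-1.4],1],[[0,0,0.295],[22,-28.5,-1.4],1],[[0,0,0.295],[22,-28.5,-1.4],1],[[0,0,0.295],[22,-28.5,-1.4],1]]' 40; python3 - <<'E'
from h import *
o=get_obs();q=R.from_quat(o["ee_rot"]).as_matrix();print(q,o["q"],np.arctan2(q[1,0],q[0,0]),tips_ahead() if callable(tips_ahead) else tips_ahead)
print(q.T@(np.r_[434,104,270]-o["position"])/10)
E
```

```text
t: 1.15
position: [326.9, -239.4, 270.3]
ee_rot: [0.999, 0.035, 0.0, 0.0]
ft_force: [-0.4, 0.0, 0.2]
width: 0.1
[[ 9.97538184e-01  7.01253613e-02  7.45368738e-05]
 [ 7.01253973e-02 -9.97537909e-01 -7.41392247e-04]
 [ 2.23629580e-05  7.44794004e-04 -9.99999722e-01]] [-7.91755098e-01 -1.31029968e-01 -4.38301490e-01  1.26294487e+00
 -4.67860844e-04  2.27965443e+00] 0.0701829993392986 25.0
[ 1.30934794e+01 -3.35086490e+01  6.54153685e-03]
```

```bash
python3 -m inch '[[[0,0,-1.45],[13.1,-33.5,0],1],[[0,0,-1.45],[13.1,-33.5,0],1],[[0,0,-1.45],[13.1,-33.5,0],1],[[0,0,-1.45],[13.1,-33.5,0],1],[[0,0,-1.45],[13.1,-33.5,0],1],[[0,0,-1.45],[13.1,-33.5,0],1],[[0,0,-1.45],[13.1,-33.5,0],1],[[0,0,-1.45],[13.1,-33.5,0],1],[[0,0,-1.45],[13.1,-33.5,0],1],[[0,0,-1.45],[13.1,-33.5,0],1],[[0,0,-1.45],[13.1,-33.5,0],1],[[0,0,-1.45],[13.1,-33.5,0],1]]'; python3 - <<'E'
from h import *
o=get_obs();q=R.from_quat(o["ee_rot"]).as_matrix();print(q,o["q"],np.arctan2(q[1,0],q[0,0])-np.pi)
print(q.T@(np.r_[434,104,125]-o["position"])/10)
cv2.imwrite("pics/side1.png",read_camera("side"))
E
```

```text
t: 2.15
position: [435.2, 103.7, 269.9]
ee_rot: [0.723, 0.691, -0.0, -0.0]
ft_force: [0.6, -0.5, 1.0]
width: -0.2
[[ 4.62079058e-02  9.98931614e-01 -6.77923356e-04]
 [ 9.98931724e-01 -4.62082220e-02 -4.58372872e-04]
 [-4.89208786e-04 -6.56018696e-04 -9.99999665e-01]] [ 8.95230058e-02 -4.95480336e-02 -3.66342530e-01  1.25471802e+00
 -3.95928620e-04  1.70654401e+00] -1.617020697623226
[ 0.02940301 -0.11368146 14.48556094]
```

View pics/side1.png

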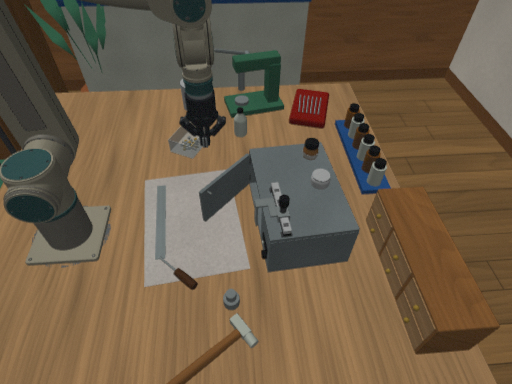

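```bash
python3 -m inch '[[[0,0,-1.687],[0,0,8],1],[[0,0,-1.687],[0,0,8],1],[[0,0,-1.687],[0,0,8],1],[[0,0,-1.687],[0,0,8],1],[[0,0,-1.687],[0,0,8],1],[[0,0,-1.687],[0,0,8],1],[[0,0,-1.687],[0,0,8],1],[[0,0,-1.687],[0,0,8],1],[[0,0,-1.687],[0,0,8],1],[[0,0,-1.687],[0,0,8],1],[[0,0,-1.687],[0,0,8],1],[[0,0,-1.687],[0,0,14.5],1]]'; python3 - <<'E'
from h import *
o=get_obs();q=R.from_quat(o["ee_rot"]).as_matrix();print(q,o["q"],np.arctan2(q[1,0],q[0,0])+np.pi)
print(q.T@(np.r_[434,104,125]-o["position"])/10)
E
```

```text
t: 3.2
position: [442.3, 103.7, 155.1]
ee_rot: [0.06, 0.998, 0.001, 0.008]
ft_force: [2.0, 0.5, -0.3]
width: 0.0
[[-0.99270311  0.11942346  0.01669037]
 [ 0.11946069  0.99283815  0.0012485 ]
 [-0.01642173  0.00323323 -0.99985993]] [ 8.78729105e-02  4.40291471e-02 -5.29869692e-01  9.80161167e-01
 -2.21066055e-04  2.07607403e-01] 6.163422411328968
[ 0.88011873 -0.07538715  2.99124067]
```

```bash
python3 -m inch '[[[0,0,-0.187],[0,0,2.4],1],[[0,0,-0.187],[0,0,2.4],1],[[0,0,-0.187],[0,0,2.4],1],[[0,0,-0.187],[0,0,2.4],1]]'; python3 - <<'E'
from h import *
o=get_obs();q=R.from_quat(o["ee_rot"]).as_matrix();print(q,o["q"],np.arctan2(q[1,0],q[0,0]))
print(q.T@(np.r_[434,104,125]-o["position"])/10)
for u in ((457.5,-55.2),(476.4,-31),(499.5,-11.8),(526.7,2.1),(541.4,6.9),(549,8.7),(556.6,10)):
    X=np.array([np.cos(.07),np.sin(.07)]);Y=np.array([-X[1],X[0]]);p=u[0]*X-u[1]*Y
    print(q.T@(np.r_[p,125]-o["position"])/10)
cv2.imwrite("pics/side2.png",read_camera("side"))
E
```

```text
t: 3.53
position: [434.9, 103.3, 124.5]
ee_rot: [-0.03, 1.0, -0.0, -0.0]
ft_force: [0.6, 0.3, -0.2]
width: 0.3
[[-9.98173490e-01 -6.04124967e-02 -1.20080916e-04]
 [-6.04124820e-02  9.98173490e-01 -1.22589305e-04]
 [ 1.27267513e-04 -1.15111009e-04 -9.99999985e-01]] [ 8.84387698e-02  7.71336591e-02 -5.68589774e-01  9.25203333e-01
 -1.11504237e-04  2.79894792e-02] -3.081143363032988
[ 0.08586726  0.07670319 -0.05398722]
[-1.66030743 -1.72571291 -0.05400198]
[-3.57333358 -4.12755198 -0.05396896]
[-5.90156529 -6.02540263 -0.05404681]
[-8.6347165  -7.38936173 -0.05423764]
[-10.10923372  -7.85530053  -0.05437167]
[-10.87091815  -8.0280339   -0.05444872]
[-11.63212506  -8.15076955  -0.05453147]
```

View pics/side2.png

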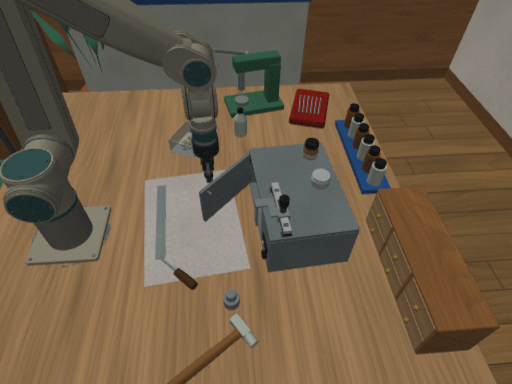

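The closed fingers, at about (210,175), are in front of the door's outer face. Now I'll sweep along the arc.

```bash
python3 -m inch '[[[0,0,0],[-0.8,-0.8,0],1],[[0,0,0],[-1.6,-1.7,0],1],[[0,0,0],[-2.3,-2.5,0],1],[[0,0,0],[-2.9,-3.3,0],1],[[0,0,0],[-3.6,-4.1,0],1],[[0,0,0],[-4.4,-4.8,0],1],[[0,0,0],[-5.1,-5.4,0],1],[[0,0,0],[-5.9,-6.0,0],1],[[0,0,0],[-6.8,-6.5,0],1],[[0,0,0],[-7.7,-7.0,0],1],[[0,0,0],[-8.6,-7.4,0],1],[[0,0,0],[-8.6,-7.4,0],1]]'; python3 - <<'E'
from h import *
cv2.imwrite("pics/side3.png",read_camera("side")[100:300,150:400].repeat(3,0).repeat(3,1))
E
```

```text
t: 4.58
position: [527.5, 35.2, 125.0]
ee_rot: [-0.032, 0.999, -0.0, 0.001]
ft_force: [0.4, 0.2, 0.4]
width: -0.2
```

View pics/side3.png

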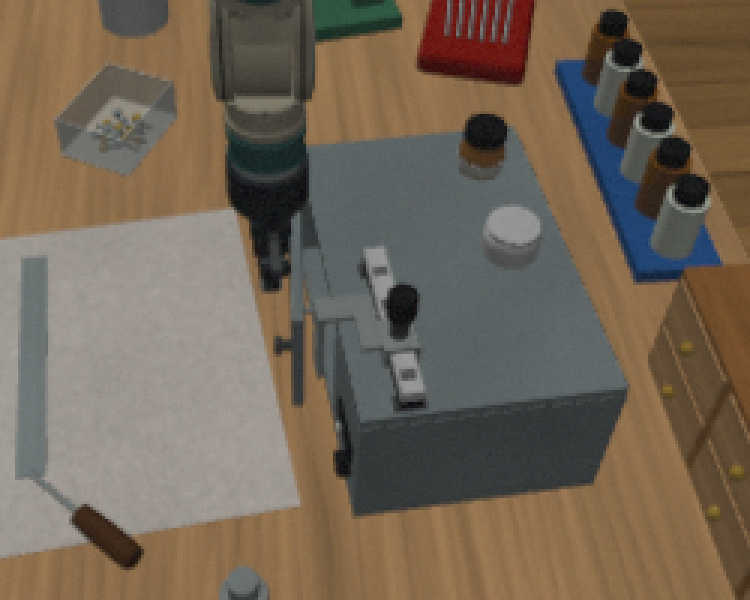

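The door is now nearly parallel to the front, with its edge at about (298,400) in this crop. I'll keep pushing through the catch.

```bash
python3 -m inch '[[[0,0,0],[-0.8,-0.3,0],1],[[0,0,0],[-1.5,-0.5,0],1],[[0,0,0],[-1.9,-0.6,0],1],[[0,0,0],[-2.2,-0.65,0],1],[[0,0,0],[-2.5,-0.7,0],1],[[0,0,0],[-2.7,-0.75,0],1],[[0,0,0],[-2.9,-0.75,0],1],[[0,0,0],[-3.1,-0.75,0],1]]'; python3 -m inch '[[[0,0,0],[-0.2,0,0],1],[[0,0,0],[-0.2,0,0],1]]';  python3 -m inch '[[[0,0,0],[-0.2,0,0],1],[[0,0,0],[-0.2,0,0],1]]';python3 - <<'E'
from h import *
cv2.imwrite("pics/side4.png",read_camera("side")[100:300,150:400].repeat(3,0).repeat(3,1))
E
```

```text
t: 5.3
position: [551.8, 30.4, 122.8]
ee_rot: [-0.033, 0.999, -0.0, -0.005]
ft_force: [-12.1, -1.8, 3.4]
width: -0.3
t: 5.47
position: [551.6, 30.8, 122.3]
ee_rot: [-0.033, 0.999, 0.0, -0.007]
ft_force: [-12.3, -1.2, 1.9]
width: 0.1
t: 5.63
position: [551.5, 30.9, 122.1]
ee_rot: [-0.033, 0.999, 0.0, -0.009]
ft_force: [-17.0, -0.7, 5.9]
width: -0.3
```

View pics/side4.png

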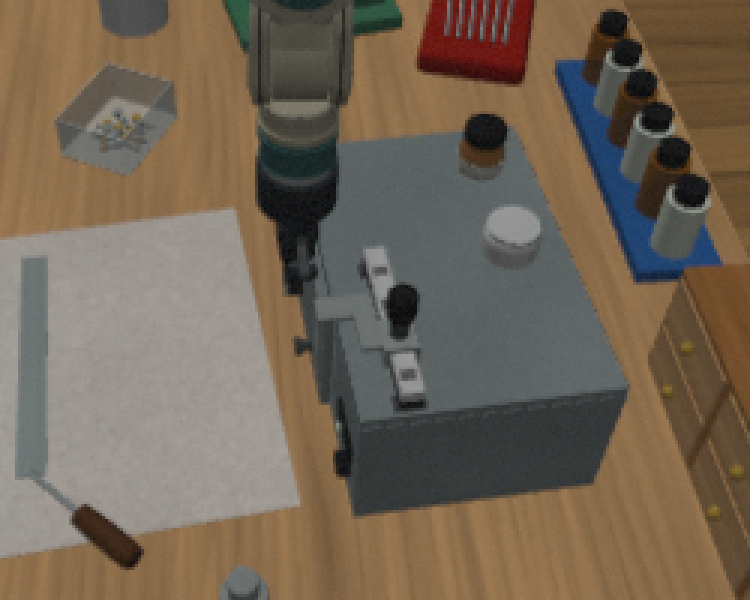

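```bash
python3 -m inch '[[[0,0,0],[-0.3,0,0],1],[[0,0,0],[-0.3,0,0],1],[[0,0,0],[-0.3,0,0],1]]';python3 -m inch '[[[0,0,0],[-0.3,0,0],1],[[0,0,0],[-0.3,0,0],1],[[0,0,0],[-0.3,0,0],1]]'
```

```text
t: 5.93
position: [551.4, 31.6, 121.2]
ee_rot: [-0.034, 0.999, 0.001, -0.012]
ft_force: [-21.8, -1.3, 7.5]
width: 0.4
t: 6.18
position: [551.3, 32.4, 119.9]
ee_rot: [-0.034, 0.999, 0.001, -0.015]
ft_force: [-27.1, 0.4, 8.0]
width: -0.2
```

Force rises with no movement, so this is a hard stop. I'll back off and verify.

```bash
python3 -m inch '[[[0,0,0],[2,0,0],1],[[0,0,0],[5,0,0],1],[[0,0,0],[8,0,0],1],[[0,0,0],[8,0,-4],1],[[0,0,0],[8,0,-8],1],[[0,0,0],[8,0,-12],1],[[0,0,0],[8,0,-15],1],[[0,0,0],[8,0,-15],1],[[0,0,0],[8,0,-15],0]]';python3 - <<'E'
from h import *
o=get_obs();print(o["q"])
psi=.07; X=np.array([np.cos(psi),np.sin(psi)]);Y=np.array([-X[1],X[0]])
C=np.array([700.5,12.]);H=C-120*X+167*Y
a=read_camera("side");S=lambda P:(np.array(P)-[240,160]+.5)*6-.5
b=cv2.resize(a[160:260,240:370],None,fx=6,fy=6,interpolation=cv2.INTER_CUBIC)
for th,c in((0,(0,255,0)),(.06,(0,0,255))):
    d=-np.cos(th)*Y-np.sin(th)*X; n=-np.cos(th)*X+np.sin(th)*Y
    for t in(0,12):
      for z in(12,148):
        cv2.circle(b,tuple(int(v) for v in S(proj("side",np.r_[H+220*d+t*n,z]))),3,c,1)
cv2.imwrite("pics/side5.png",b)
cv2.imwrite("pics/wr5.png",read_camera("wrist"))
E
```

```text
t: 6.93
position: [488.7, 25.8, 277.7]
ee_rot: [-0.033, 0.999, -0.0, 0.004]
ft_force: [-0.5, -0.0, 0.2]
width: 10.8
[-7.94390333e-02  1.86138819e-02 -2.82830639e-01  1.26206772e+00
  1.08592631e-06 -1.44875653e-01]
```

View pics/side5.png

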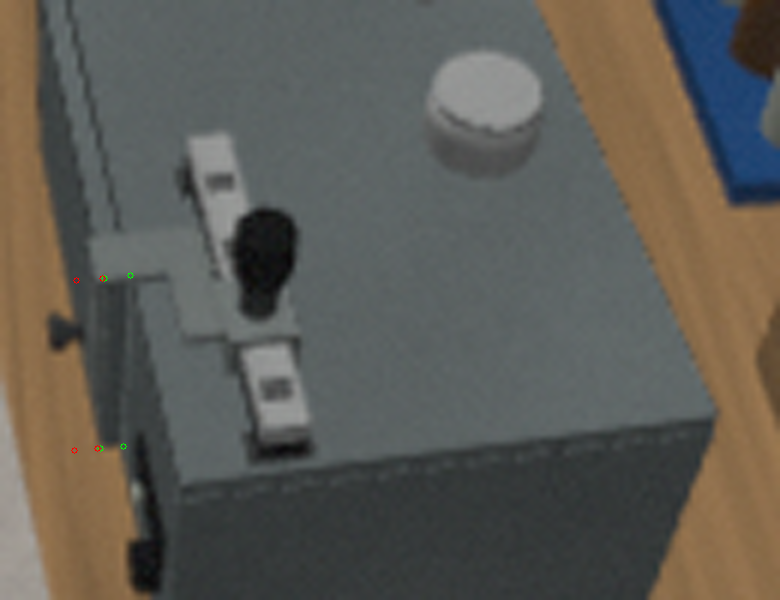

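View pics/wr5.png

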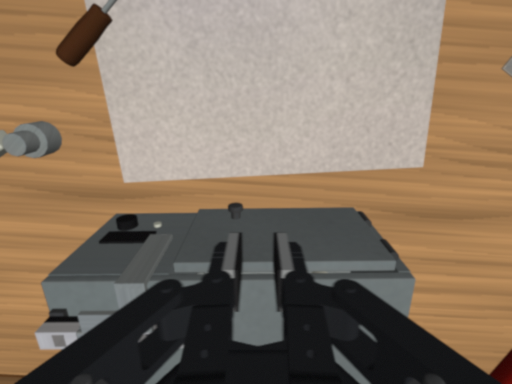

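```bash
python3 - <<'E'
from h import *
a=read_camera("side")
b=cv2.resize(a[135:245,228:288],None,fx=8,fy=8,interpolation=cv2.INTER_CUBIC)
b=cv2.convertScaleAbs(b,alpha=1.8,beta=-60)
b=b[:600]
cv2.imwrite("pics/side6.png",b)
a=read_camera("wrist")
b=cv2.resize(a[195:345,30:420],None,fx=2,fy=2,interpolation=cv2.INTER_CUBIC)
cv2.imwrite("pics/wr6.png",cv2.convertScaleAbs(b,alpha=1.8,beta=-60))
E
```

```text
(no output)
```

View pics/side6.png

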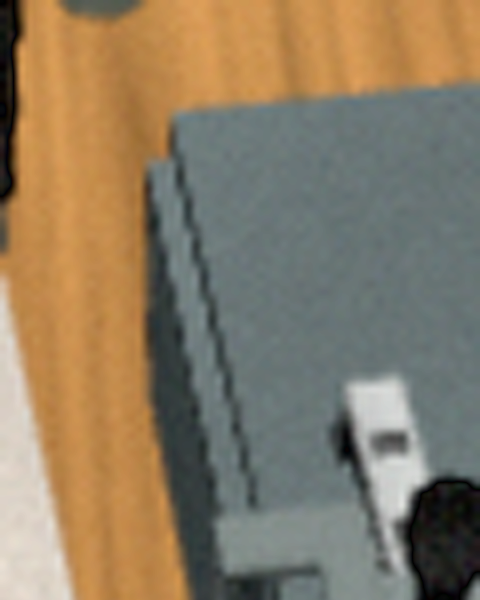

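View pics/wr6.png

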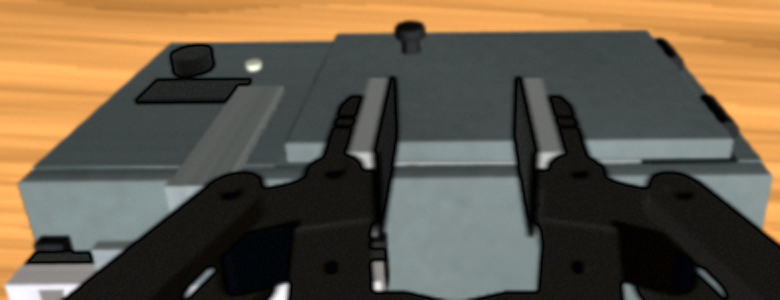

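```bash
python3 - <<'E'
from h import *
S=lambda P:((P[0]+.5)/8-.5+228,(P[1]+.5)/8-.5+135)
def L(a,b,z):
    p,q=plane("side",S(a),z),plane("side",S(b),z); print(p,q,np.arctan2(p[0]-q[0],p[1]-q[1]))
L((152,170),(218,508),148); L((180,130),(255,503),160)
o=get_obs();q=R.from_quat(o["ee_rot"]).as_matrix();print(o["position"],q)
print(q.T@(np.r_[633.4,-107.7,275]-o["position"])/10, "yaw",np.arctan2(q[1,0],q[0,0]))
E
```

```text
[557.32285822 160.94076953 148.        ] [568.71069304 -20.01575838 148.        ] -0.06284844928656165
[569.21439575 170.544363   160.        ] [580.86219297 -29.095908   160.        ] -0.058277859836835644
[485.3971359   26.01087898 272.85305274] [[-9.97864736e-01 -6.52363434e-02 -3.19183562e-03]
 [-6.52375019e-02  9.97869731e-01  2.60097627e-04]
 [ 3.16806833e-03  4.67769632e-04 -9.99994872e-01]]
[-13.89570735 -14.30802003  -0.26541149] yaw -3.076308460359842
```

The door's top edge is parallel to the roof edge within 0.005 rad, so the door is shut. Next I move above the knob with the gripper open.

```bash
python3 -m inch '[[[0,0,0],[0,0,-2],0],[[0,0,0],[-13.9,-14.3,-2],0],[[0,0,0],[-13.9,-14.3,-2],0],[[0,0,0],[-13.9,-14.3,-2],0],[[0,0,0],[-13.9,-14.3,-2],0],[[0,0,0],[-13.9,-14.3,-2],0],[[0,0,0],[-13.9,-14.3,-2],0],[[0,0,0],[-13.9,-14.3,-2],0],[[0,0,0],[-13.9,-14.3,-2],0],[[0,0,0],[-13.9,-14.3,-2],0]]';python3 - <<'E'
from h import *
o=get_obs();q=R.from_quat(o["ee_rot"]).as_matrix();print(o["position"],q,o["q"])
print(q.T@(np.r_[633.4,-107.7,236]-o["position"])/10)
m=camera_model("wrist");b=read_camera("wrist").copy()
print(proj("wrist",[633.4,-107.7,230],m),proj("wrist",[633.4,-107.7,244],m))
cv2.circle(b,tuple(int(v) for v in proj("wrist",[633.4,-107.7,244],m)),3,(0,0,255),1)
cv2.circle(b,tuple(int(v) for v in proj("wrist",[630.6,-67.8,186],m)),3,(0,255,0),1)
cv2.imwrite("pics/wr7.png",b);cv2.imwrite("pics/side7.png",cv2.resize(read_camera("side")[120:270,180:380],None,fx=4,fy=4))
E
```

```text
t: 7.97
position: [633.2, -106.8, 293.7]
ee_rot: [-0.033, 0.999, 0.0, -0.001]
ft_force: [0.2, 0.5, -0.1]
width: 85.7
[ 633.17014224 -106.78366928  293.71995273] [[-9.97825545e-01 -6.58710583e-02 -2.27695190e-03]
 [-6.58731120e-02  9.97827655e-01  8.38957555e-04]
 [ 2.21674256e-03  9.87123188e-04 -9.99997056e-01]] [-2.67782678e-01  2.92908487e-01  7.38476748e-02  1.35415330e+00
  2.06589735e-04 -3.33702841e-01]
[-0.02969467 -0.09864578  5.77184907]
[256.84062879 216.90789854] [256.82866425 226.14854348]
```

View pics/wr7.png

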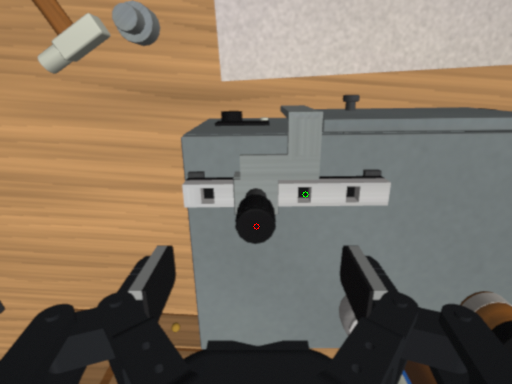

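View pics/side7.png

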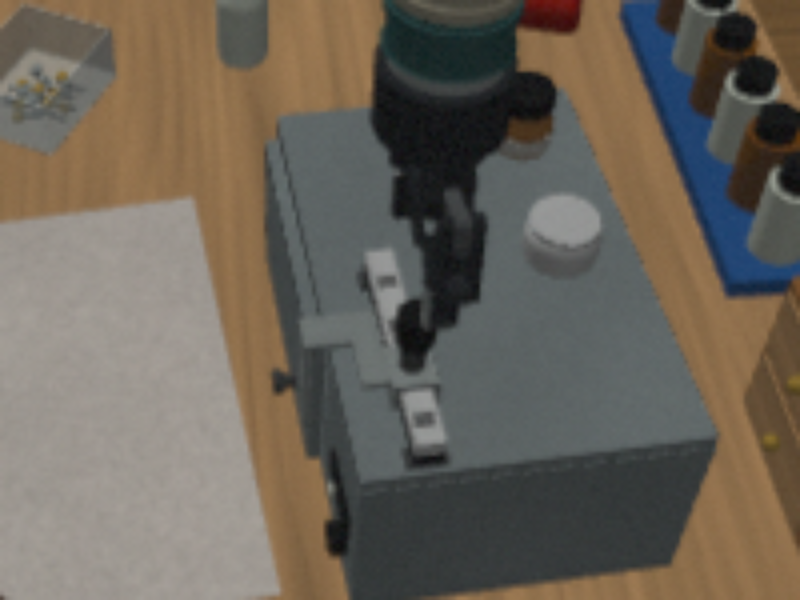

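The wrist view has the predicted knob top at (257,226), on the knob, and the next hole at (305,194), on the hole. Descend and close.

```bash
python3 -m inch '[[[0,0,0],[0,-0.1,2],0],[[0,0,0],[0,-0.1,4],0],[[0,0,0],[0,-0.1,5.2],0],[[0,0,0],[0,-0.1,5.8],0],[[0,0,0],[0,-0.1,5.8],0],[[0,0,0],[0,-0.1,5.8],1],[[0,0,0],[0,-0.1,5.8],1],[[0,0,0],[0,-0.1,5.8],1],[[0,0,0],[0,-0.1,5.8],1],[[0,0,0],[0,-0.1,5.8],1],[[0,0,0],[0,-0.1,5.8],1],[[0,0,0],[0,-0.1,5.8],1]]' 60;python3 -m inch '[[[0,0,0],[0,0,0],1],[[0,0,0],[0,0,0],1],[[0,0,0],[0,0,0],1],[[0,0,0],[0,0,0],1]]'; python3 - <<'E'
from h import *
cv2.imwrite("pics/side8.png",cv2.resize(read_camera("side")[120:270,180:380],None,fx=4,fy=4))
E
```

```text
t: 9.07
position: [634.9, -108.9, 237.7]
ee_rot: [-0.033, 0.999, -0.0, 0.001]
ft_force: [-0.7, 0.7, 4.6]
width: 24.6
t: 9.4
position: [634.9, -108.8, 237.7]
ee_rot: [-0.033, 0.999, -0.0, 0.001]
ft_force: [-0.8, 0.0, 5.3]
width: 24.6
```

View pics/side8.png

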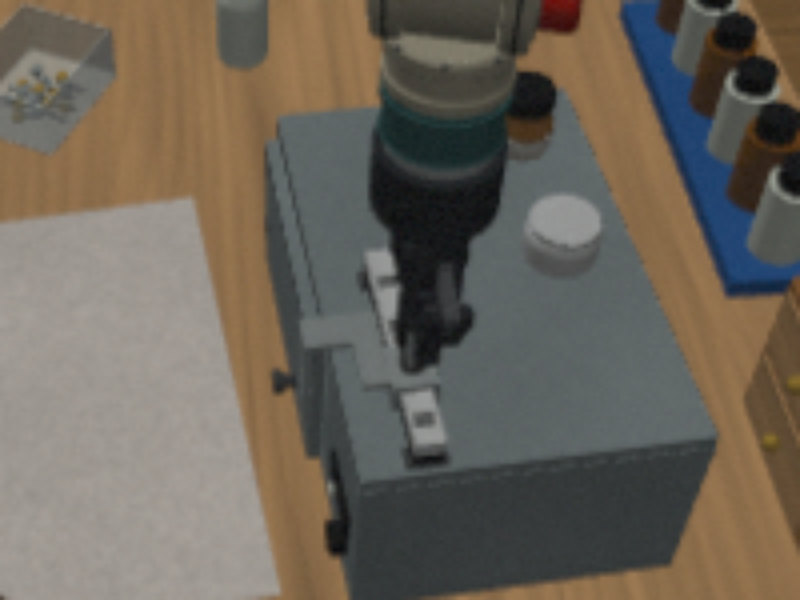

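```bash
python3 -m inch '[[[0,0,0],[0,0,-0.5],1],[[0,0,0],[0,0,-1.0],1],[[0,0,0],[0,0,-1.4],1],[[0,0,0],[0,0,-1.4],1],[[0,0,0],[0,0,-1.4],1],[[0,0,0],[0,0,-1.4],1]]' 80; python3 - <<'E'
from h import *
cv2.imwrite("pics/side9.png",cv2.resize(read_camera("side")[120:270,180:380],None,fx=4,fy=4))
E
```

```text
t: 9.95
position: [634.7, -108.8, 250.0]
ee_rot: [-0.033, 0.999, -0.0, 0.0]
ft_force: [5.7, -0.9, -6.5]
width: 24.3
```

View pics/side9.png

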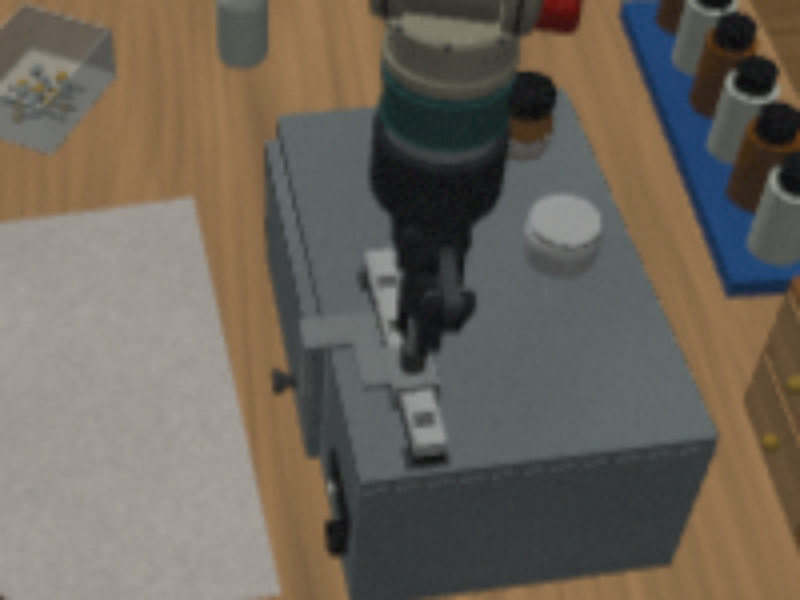

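```bash
python3 -m inch '[[[0,0,0],[0,0,-0.1],1],[[0,0,0],[0,0.7,-0.1],1],[[0,0,0],[0,1.4,-0.1],1],[[0,0,0],[0,2.1,-0.1],1],[[0,0,0],[0,2.8,-0.1],1],[[0,0,0],[0,3.5,-0.1],1],[[0,0,0],[0,4.0,-0.1],1],[[0,0,0],[0,4.0,-0.1],1],[[0,0,0],[0,4.0,-0.1],1],[[0,0,0],[0,4.0,-0.1],1]]'; python3 - <<'E'
from h import *
b=read_camera("side");cv2.imwrite("pics/side10.png",cv2.resize(b[120:270,180:380],None,fx=4,fy=4))
print(get_obs()["position"])
E
```

```text
t: 10.83
position: [631.6, -68.0, 251.5]
ee_rot: [-0.033, 0.999, 0.001, -0.0]
ft_force: [3.8, 0.6, -6.3]
width: 24.1
[631.65615702 -68.2860262  251.51090383]
```

View pics/side10.png

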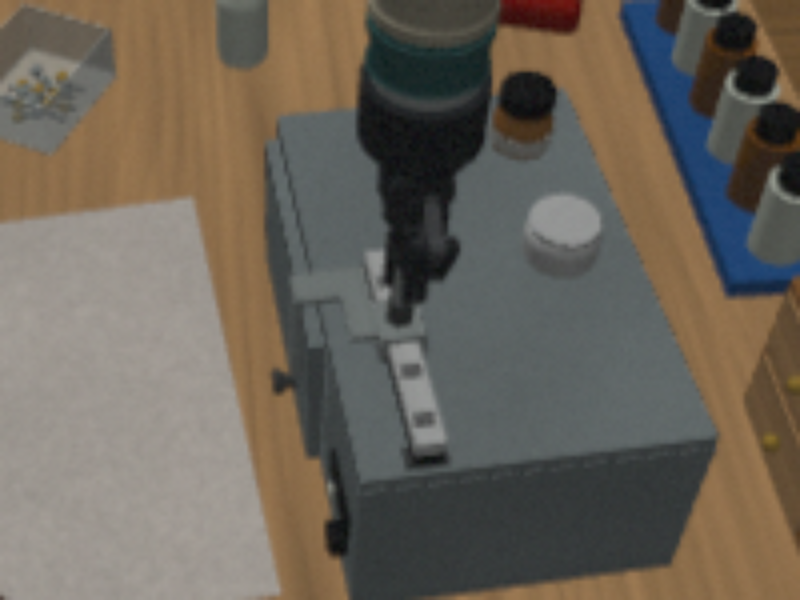

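The section has moved about 40.5 mm: two holes now show behind it, and the tongue is in front of the door. Lower the pin.

```bash
python3 -m inch '[[[0,0,0],[0,-0.05,0.3],1],[[0,0,0],[0,-0.05,0.6],1],[[0,0,0],[0,-0.05,0.9],1],[[0,0,0],[0,-0.05,1.2],1],[[0,0,0],[0,-0.05,1.4],1],[[0,0,0],[0,-0.05,1.5],1],[[0,0,0],[0,-0.05,1.5],1],[[0,0,0],[0,-0.05,1.5],1]]'; python3 -m inch '[[[0,0,0],[0,0,0],1],[[0,0,0],[0,0,0],1],[[0,0,0],[0,0,0],1]]'; python3 - <<'E'
from h import *
b=read_camera("side");cv2.imwrite("pics/side11.png",cv2.resize(b[120:270,180:380],None,fx=4,fy=4))
b=read_camera("wrist");cv2.imwrite("pics/wr11.png",b)
print(get_obs()["position"])
E
```

```text
t: 11.55
position: [631.9, -69.5, 237.8]
ee_rot: [-0.033, 0.999, -0.0, 0.0]
ft_force: [0.9, 1.8, 2.9]
width: 24.1
t: 11.8
position: [631.9, -69.5, 237.8]
ee_rot: [-0.033, 0.999, -0.0, 0.0]
ft_force: [-1.7, 1.5, 5.5]
width: 24.0
[631.90563738 -69.5507131  237.73944565]
```

View pics/side11.png

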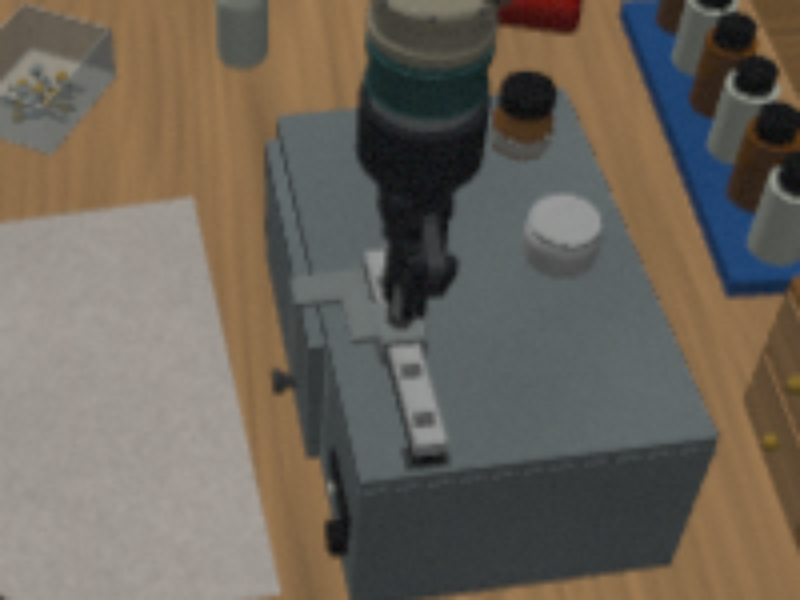

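View pics/wr11.png

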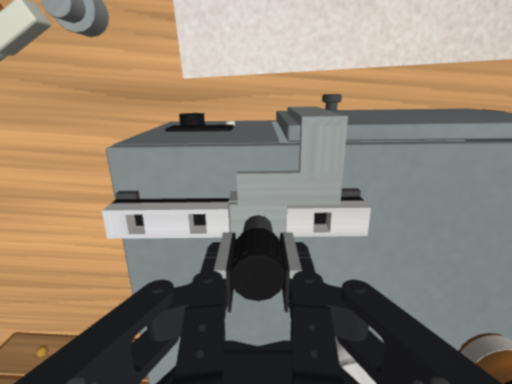

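```bash
python3 - <<'E'
from plant import *
print(job_done()); o=get_obs(); print(o["t"],o["position"],o["ft_force"],o["width"])
E
```

```text
the job is handed in; nothing more can be done
None
the job is handed in; nothing more can be done
```

I pushed the door shut, moved the section one hole towards the door, and let the pin down in the next hole. I handed the job in at about 12 s with the gripper still closed on the knob. `job_done` gives no verdict, so these are my own last checks:

- **Door:** I pushed it to a hard stop, where the force rose to 27 N with no more movement. After I backed off, its top edge was parallel to the roof's front edge within 0.005 rad. That is measured from the picture, not read from the joint.
- **Pin:** I raised the knob about 13 mm to clear the hole. Lowered again, the tool came back to the same height as when the pin was first home, 237.7 mm. The upward force was also the same, about 5.5 N, so the pin should be fully home.
- **Section:** The tool moved about 39.4 mm along the rail between the two home positions. The last pictures show the tongue in front of the door's free edge, and two empty rail holes to the right of the section.
- **Grip:** The fingers are still on the knob. The opening reads 24.0 mm on a 26 mm knob, about 2 mm low. I put that down to the pads giving under the grip and didn't look further.
- **Bystanders:** The pictures showed no sign of any being touched, but I didn't measure their final positions.

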